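Pin the laser carriage into line with a tapered drift

TASK

On the optical table, the locating hole in the sliding aluminium carriage has crept out of line with the hole in the black riser beneath it. Take the tapered drift with the blue handle out of the rack and push it straight down through both holes until its collar sits on the carriage, so that the taper pulls the carriage into line, then let go and leave it standing there. Do not shift the carriage in any other way before the drift is in the hole, and leave the blunt red-handled pin in the rack.

Things in the scene. Friction and masses are not known exactly. Their poses are not given: they have to be found in the camera images.
- drift: Tapered drift, 0.1-0.2 kg, upright in a white rack. From origin (centre of its lower end, the nose), z up: steel taper, 6 to 31 mm diameter over 45 mm; shank 31 mm diameter to 67 mm; collar 46 mm diameter, 67 to 75 mm; blue handle 28 mm diameter, 75 to 130 mm. It hangs by its collar in a 38 mm hole of the rack's top, 90 mm above the table (nose at 23 mm). The rack's two places are 110 mm apart.
- base_hole (a point): Mouth centre of the 34 mm through hole in the 20 mm thick top of a black metal bridge (the riser, 190 x 120 mm, fixed, open beneath), 62 mm above the table, just under the carriage. z up; x is the way the carriage slides. Two guide rails beside the carriage reach 74 mm above the table. With the drift fully home its nose is 56.5 mm below this point.
- carriage (a joint): Metres along +x of base_hole from the riser's hole to the carriage's 34 mm hole; 0 is in line, starts 0.007 to 0.011. Aluminium plate 170 x 90 x 10 mm, top 72.5 mm above the table; a black 30 mm high module on it begins 77 mm along +x from its hole. Slides with 3 N friction. A nose lowered over the riser's hole centre, or between both centres, enters both; the push takes 5 to 15 N.
- blunt_pin: Bystander: a pin of the drift's size but with a red handle and a straight 31 mm shank with a flat end, standing in the other place of the rack, its handle reaching 153 mm above the table. It cannot enter the holes while they are out of line. Origin: centre of its lower end, z up.
Mind the look-alikes: they are no part of the job. Leave any yellow look-alike of the drift alone.

How it is judged:
By the outcome, as a careful person would: the job done as asked, in the order asked, and still so for the second after the job is handed in, with the robot touching nothing.
It also fails if it takes over 38 s, if anything falls off the work surface, if the arm or the gripper's body presses on something with over 40 N, if the wrist force passes 120 N, or if a joint passes its speed limit or range.

ROBOT

A 6-joint arm with a two-finger parallel gripper is mounted at the origin on the work surface. World frame = base frame: x ahead of the robot, y to its left, z up, the work surface at z = 0. Lengths are in m, angles in rad, forces in N, time in s.
With the tool pointing down it reaches from about 0.425 to 0.95 m from the base axis. Payload 3.5 kg.
Tool frame: the origin (TCP) lies on the centre line of the jaws, within the pads' length; the fingertips stand 14 mm ahead of it and the grasp point (between the pads) lies 5 mm behind it (ctrl.tip_reach is the distance from the TCP to the fingertips, in m); z points along the fingers, y is the line along which they close (so a half turn about z gives the same grasp; the last joint's range is limited). The gripper opens to 85 mm and grips with 20 to 120 N. Pads are 22 mm wide; open, the fingers measure 114 mm over their backs; the gripper's body (76 mm by 85 mm) begins 54 mm behind the grasp point. The pads swing forward as they close: fully open they stand 13 mm farther back than shut.
Start: joints at [1.064, 0.286, 1.577, -0, 1.279, -0.15], TCP at [0.236, 0.632, 0.245] pointing down, gripper open.
Joint ranges: [-2.77, 2.77], [-0.9, 2.22], [0.21, 2.48], [-1.53, 4.67], [0.24, 2.81], [-2.84, 2.84]. Speed limits (rad/s): [2.79, 2.79, 3.14, 3.14, 3.14, 3.14].

INTERFACE

Orientations are given as a unit quaternion [x, y, z, w].
In Python, from plant import get_state, imaging, workorder, ctrl gives the robot as it stands. The module is installed in compiled form; this text tells all that it offers.
- The arm moves only by the shell command python3 -m jog 'ROWS' [FORCE]. ROWS is JSON, a list of rows, each a list of 7 numbers: the closure, from 0 (fully open) to 1 (shut), then the shift along the tool's x, y, z in mm, then the turn, a rotation vector about the tool's x, y, z in rad. In form: [[gripper, tx, ty, tz, ax, ay, az], ...]. A call has 1 to 12 rows; each row is the pose to reach, as a shift and turn from the pose commanded when the call began, along the tool's axes at that moment; what a row does not reach only later rows make up. A row lasts 1/10 s, in which the tool goes at most 50 mm and 8.59 degrees, less where a joint would pass 70% of its speed; a pose out of reach is approached as far as the arm can. A call with a gripper value outside its range is refused whole. The fingers move at their own pace and stop on an object; FORCE is the grip in N (left out, the last holds). Time passes only in rows, so rows that repeat a pose let the fingers close. It gives the time, the measured TCP pose, the force, the opening and the grip force at its end, in the units of the state.
- get_state(): the state, without advancing time (a new reading comes with each control period).
- imaging.read_camera(name): name is "scene" or "top"; returns a dict with "image" (420x560x3 uint8, blue, green, red), "fx", "fy", "cx", "cy" (pixels), "R" (3x3) and "t" (3): a world point X has camera coordinates R X + t. Camera axes: x right, y down, z forward; pixel columns grow to the right and rows downward; lengths in m; the calibration is good to about 2 mm. A picture is of the moment at which its call begins. There is no depth.
- workorder.sign_off(): hands the job in; it is judged then, once.
The state is a dict: "time": time; "qpos": joint angles; "dq": joint speeds; "joint_efforts": joint torques, N m; "eef_pos": TCP position; "tcp_rot": TCP orientation; "contact_force": force on the tool from outside, world axes, zero at the start; "wrist_torque": the same for the moment, N m; "opening": opening from 0.0 (shut) to 1.0 (fully open); "finger_force": force on a finger pad.
Only numpy, scipy, OpenCV 4.12 (cv2) and the standard library are available. Lean on these libraries where they do the work, as an engineer would, in place of code of your own. Each camera call takes 0.05 s, during which the arm holds its last target. There are 200 camera calls.

## Working session

There is one attempt and no reset: what is moved stays moved. The work goes in short steps, Python scripts to look and compute and a shell command to move; the robot and the scene stay as the last step left them, time stands still between calls to the robot, and variables do not carry over. Pictures are saved under pics/ and viewed, at most 10 in all, crops included, and the job is handed in when it is done.

```bash
mkdir -p pics
cat > h.py <<'E'
import numpy as np, cv2
from plant import get_state, imaging, workorder, ctrl
def cam(n):
    c=imaging.read_camera(n); c={k:(np.array(v) if k in('R','t','image') else v) for k,v in c.items()}; return c
def ray(c,u,v,z):
    d=c['R'].T@np.array([(u-c['cx'])/c['fx'],(v-c['cy'])/c['fy'],1.]); o=-c['R'].T@c['t']
    return o+d*(z-o[2])/d[2]
def proj(c,X):
    p=c['R']@np.array(X)+c['t']; return np.array([c['fx']*p[0]/p[2]+c['cx'],c['fy']*p[1]/p[2]+c['cy']])
E
python3 - <<'E'
from h import *
for n in('scene','top'):
    c=cam(n); cv2.imwrite(f'pics/{n}1.png',c['image']); print(n,-c['R'].T@c['t'],c['fx'],c['R'].round(2).tolist())
s=get_state(); print(s['time'],s['eef_pos'],s['tcp_rot'],ctrl.tip_reach)
E
```

```text
scene [ 1.2171485  -0.29659129  0.58089175] 454.5196243186584 [[0.43, 0.9, 0.02], [0.53, -0.24, -0.81], [-0.73, 0.36, -0.58]]
top [0.55178323 0.01048996 0.86825376] 407.87893572312777 [[0.02, -1.0, -0.01], [-1.0, -0.02, -0.05], [0.05, 0.01, -1.0]]
0.1 [0.23544426 0.63199447 0.24403844] [ 1.77432482e-01  9.84132353e-01 -1.04951008e-03 -3.51558340e-04] 0.014
```

View pics/scene1.png

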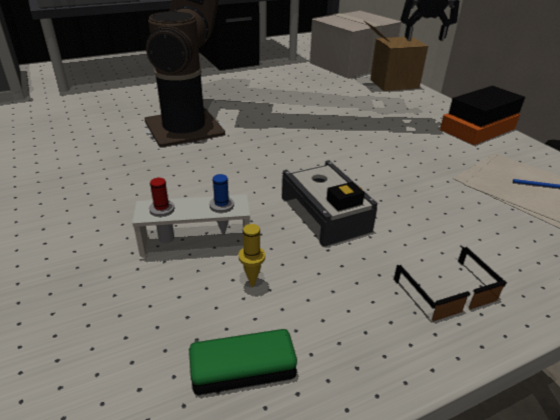

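View pics/top1.png

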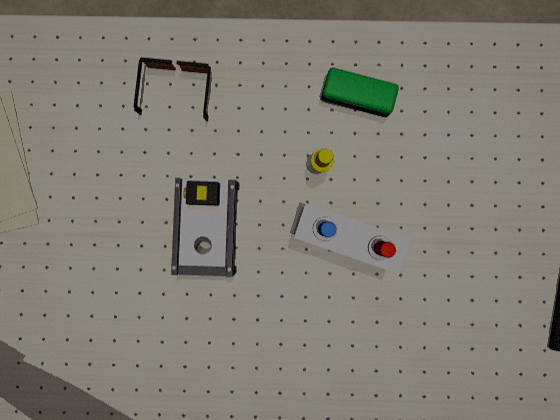

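Candidates: the blue handle is at scene (221,190) / top (328,229), in the white rack. The red one, also in the rack, is at (160,195) / (387,250). The yellow look-alike stands free at (253,255) / (322,160). Blue handle in the rack fits the drift. The carriage hole is at top (203,245), with the module toward image-up, about world +x. Next I measure and confirm in an enlarged crop.

Run:
```python
from h import *
T=cam('top'); S=cam('scene')
def blob(c,hue,box):
    x0,y0,x1,y1=box; h=cv2.cvtColor(c['image'],cv2.COLOR_BGR2HSV)
    m=np.zeros(h.shape[:2],np.uint8); m[y0:y1,x0:x1]=cv2.inRange(h,(hue[0],110,50),(hue[1],255,255))[y0:y1,x0:x1]
    cs=max(cv2.findContours(m,0,2)[0],key=cv2.contourArea); return cs,m
for nm,hue,bt,bs in(('blue',(95,130),(300,205,350,255),(200,165,245,215)),('red',(0,8),(365,230,410,270),(140,170,180,215))):
    for k,c,b in(('top',T,bt),('scene',S,bs)):
        cs,m=blob(c,hue,b); e=cv2.minEnclosingCircle(cs); print(nm,k,cv2.boundingRect(cs),cv2.contourArea(cs),e, 'top z.153',ray(c,*e[0],.153).round(4))
g=cv2.cvtColor(T['image'],cv2.COLOR_BGR2GRAY)
a=cv2.resize(T['image'][225:265,183:223],(400,400),interpolation=cv2.INTER_CUBIC)
b=cv2.resize(T['image'][205:255,303:353],(400,400),interpolation=cv2.INTER_CUBIC)
cv2.imwrite('pics/crop1.png',np.hstack([a,b]))
cv2.imwrite('pics/crop2.png',cv2.resize(T['image'][170:285,160:245],None,fx=5,fy=5,interpolation=cv2.INTER_CUBIC))
print(g[232:258,190:217])
```

```text
blue top (321, 222, 15, 15) 167.5 ((327.8333435058594, 228.8333282470703), 7.835198879241943) top z.153 [ 0.5436 -0.0758  0.153 ]
blue scene (214, 184, 14, 18) 179.5 ((219.5, 191.7941131591797), 9.539398193359375) top z.153 [ 0.5916 -0.0944  0.153 ]
red top (380, 242, 16, 16) 167.5 ((387.5, 249.5), 7.905794143676758) top z.153 [ 0.5097 -0.1802  0.153 ]
red scene (151, 188, 15, 18) 169.5 ((157.0, 196.0), 10.000100135803223) top z.153 [ 0.561  -0.1945  0.153 ]
[[142 139 138 140 138 139 138 140 139 138 140 141 140 140 140 139 141 141
  137 140 140 140 139 141 139 140 137]
 [138 140 140 142 139 140 137 139 141 140 140 140 137 143 141 138 139 140
  142 139 141 139 140 138 141 139 139]
 [139 143 141 140 140 139 139 139 137 139 143 139 142 140 140 141 140 138
  143 138 140 141 139 143 140 140 139]
 [140 138 140 138 140 138 140 142 140 142 140 140 139 139 141 141 141 141
  139 139 139 141 140 140 141 138 139]
 [139 141 140 139 141 140 138 142 138 141 109 103 113 104 106 119 136 140
  143 143 138 142 141 137 139 143 137]
 [142 140 140 141 140 141 141 137  99  94  46  46  50  55  49  75  95 11
[... 1601 characters left out ...]
 140 138 142 140 141]
 [137 139 139 139 141 142 138 107  77  66  76  81  80  80  81  80  94 110
  126 141 140 136 139 141 140 140 138]
 [142 141 139 140 141 141 140 139 123 101  75  82  85  78  87 114 113 135
  141 140 140 139 137 135 140 138 138]
 [137 139 139 139 138 138 138 142 135 132 122 123 121 117 122 136 136 142
  142 139 139 140 137 141 139 139 140]
 [140 138 142 140 139 141 141 140 140 142 145 142 137 142 143 141 139 142
  137 141 141 136 138 143 137 140 140]
 [139 143 139 139 140 138 139 140 140 140 143 138 140 139 140 140 135 140
  140 139 140 139 139 140 140 139 139]
 [141 139 140 138 136 140 139 142 139 140 139 139 139 140 141 141 138 138
  139 138 141 139 140 140 143 138 142]]
```

View pics/crop1.png

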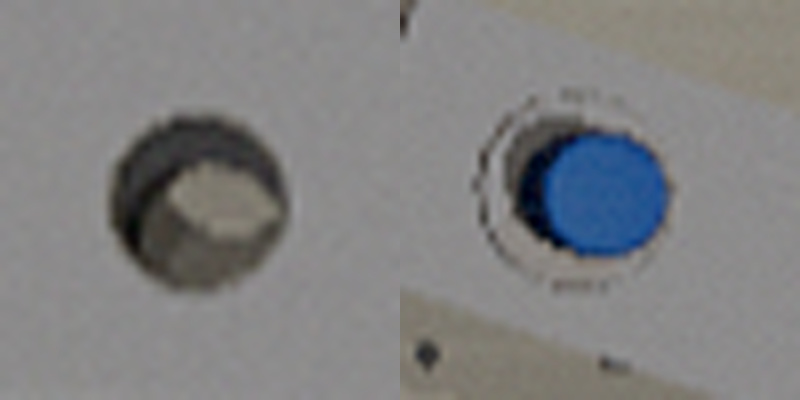

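View pics/crop2.png

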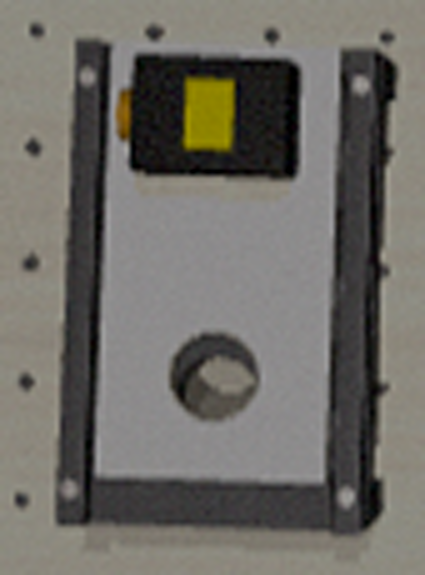

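Crop 1 confirms the blue handle and collar in the rack. It also shows the carriage hole with a dark crescent at its +x side, so the offset is about 9 mm. Next I work out the goals.

Run:
```python
from h import *
from scipy.spatial.transform import Rotation as Ro
T=cam('top'); S=cam('scene')
D=ray(T,327.9,228.9,.153); print('drift',D,'scene handle top/bot pred',proj(S,[*D[:2],.153]),proj(S,[*D[:2],.098]))
g=T['image'].copy(); gray=cv2.cvtColor(g,cv2.COLOR_BGR2GRAY)
m=np.zeros_like(gray); m[228:264,186:221]=(gray[228:264,186:221]<126)*255
cs=max(cv2.findContours(m,cv2.RETR_EXTERNAL,1)[0],key=cv2.contourArea); e=cv2.fitEllipse(cs); print('hole px',e)
H=ray(T,*e[0],.0725); sc=T['fx']/(.868-.0725); print('hole',H,'diam',np.mean(e[1])/sc)
# collar circle in rack for check: crop2 screws
P=[ray(T,160+(u-2)/5,170+(v-2)/5,.074)for u,v in((88,76),(361,84),(70,490),(347,497))]
ux=(P[0]-P[2]+P[1]-P[3])[:2]; print(np.round(P,4).tolist(),'yaw',np.arctan2(ux[1],ux[0])); ux/=np.linalg.norm(ux)
print('screw mid',np.mean(P,0)[:2])
# riser hole upper edge seen at px (204.5,240.9)
E=ray(T,204.3,241.,.062)[:2]; print('edge along x from carriage hole',(E-H[:2])@ux,'-> offset',17-(E-H[:2])@ux)
s=get_state(); R=Ro.from_quat(s['tcp_rot']).as_matrix(); print(s['time'],R.round(3).tolist(), 'shift to hover .2', R.T@(np.array([*D[:2],.2])-s['eef_pos'])*1e3)
```

```text
drift [ 0.54344664 -0.07596193  0.153     ] scene handle top/bot pred [220.04192798 176.13708181] [221.608234   201.29925708]
hole px ((202.42031860351562, 244.86599731445312), (17.43295669555664, 18.015195846557617), 7.729491710662842)
hole [0.50648999 0.1578454  0.0725    ] diam 0.034567861781410615
[[0.6227, 0.2104, 0.074], [0.6216, 0.1033, 0.074], [0.4615, 0.2123, 0.074], [0.4611, 0.1047, 0.074]] yaw -0.010064569506859885
screw mid [0.54171895 0.1576616 ]
edge along x from carriage hole 0.007092592860503172 -> offset 16.992907407139498
0.3 [[-0.937, 0.349, -0.0], [0.349, 0.937, -0.001], [0.0, -0.001, -1.0]] shift to hover .2 [-535.80502737 -556.11530063   45.24124059]
```

```bash
python3 -m jog '[[0,-20,-22,0,0,0,0],[0,-536,-556,25,0,0,0],[0,-536,-556,25,0,0,0],[0,-536,-556,25,0,0,0],[0,-536,-556,25,0,0,0],[0,-536,-556,25,0,0,0],[0,-536,-556,25,0,0,0],[0,-536,-556,25,0,0,0],[0,-536,-556,25,0,0,0],[0,-536,-556,25,0,0,0],[0,-536,-556,25,0,0,0],[0,-536,-556,25,0,0,0]]' 60
python3 -m jog '[[0,-536,-556,25,0,0,0]]' >/dev/null 2>&1 </dev/null & sleep 0; kill %1 2>/dev/null
python3 - <<'E'
from h import *
s=get_state(); print(s['time'],s['eef_pos'],s['qpos'])
E
```

```text
time: 1.5
eef_pos: [0.4671, 0.0991, 0.2272]
tcp_rot: [0.178, 0.984, 0.0, 0.001]
contact_force: [1.0, 0.7, 0.6]
opening: 0.996
finger_force: 0.0
1.5 [0.46707289 0.09910281 0.22718698] [-3.92593522e-03 -1.45290270e-01  2.06700181e+00  1.61812699e-04
  1.21865706e+00 -1.21784477e+00]
```

```bash
cat > to.py <<'E'
import sys
from h import *
from scipy.spatial.transform import Rotation as Ro
g=np.array([float(a) for a in sys.argv[1:4]]); s=get_state(); R=Ro.from_quat(s['tcp_rot']).as_matrix()
print(s['time'],s['eef_pos'].round(4) if hasattr(s['eef_pos'],'round') else s['eef_pos'],'F',np.round(s['contact_force'],1),'M',np.round(s['wrist_torque'],2),'zaxis',R[:,2].round(4),'shift',(R.T@(g-s['eef_pos'])*1e3).round(1))
E
python3 -m jog '[[0,-50,-52,0,0,0,0],[0,-90,-95,0,0,0,0],[0,-133,-138,0,0,0,0],[0,-133,-138,0,0,0,0],[0,-133,-138,0,0,0,0],[0,-133,-138,0,0,0,0],[0,-133,-138,0,0,0,0]]' >/dev/null; python3 to.py 0.5434 -0.0760 0.126
```

```text
2.2 [ 0.5425 -0.0737  0.2266] F [0.5 0.6 0.7] M [-0.02 -0.03 -0.  ] zaxis [-7.e-04  6.e-04 -1.e+00] shift [ -1.7  -1.9 100.6]
```

```bash
python3 -m jog '[[0,-1.5,-1.5,30,0,0,0],[0,-1.5,-1.5,50,0,0,0],[0,-1.5,-1.5,50,0,0,0],[0,-1.5,-1.5,50,0,0,0]]' >/dev/null; python3 to.py 0.5434 -0.0760 0.126
python3 - <<'E'
from h import *
a=cam('top')['image'][170:290,270:430]; b=cam('scene')['image'][110:260,120:320]
cv2.imwrite('pics/hov.png',np.hstack([cv2.resize(a,(533,400)),cv2.resize(b,(533,400))])[:, :][::1].repeat(1,0) if 0 else cv2.resize(np.hstack([cv2.resize(a,(533,400)),cv2.resize(b,(533,400))]),(800,300)))
E
```

```text
2.6 [ 0.5437 -0.0754  0.1771] F [ 0.4 -0.5 -0.3] M [ 0.07 -0.01 -0.03] zaxis [-3.e-04  2.e-04 -1.e+00] shift [ 0.  -0.7 51.1]
```

View pics/hov.png

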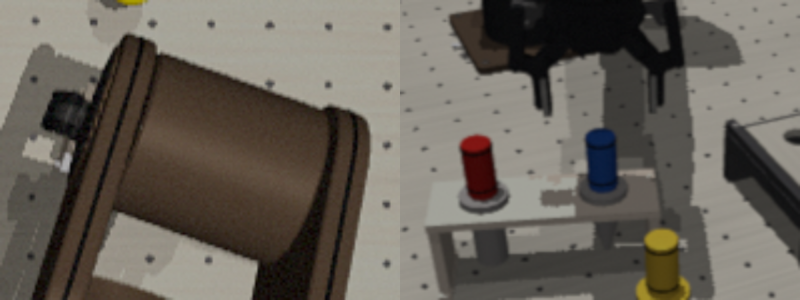

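The open jaws hang over the blue handle (crop about (600,150)), with the red pin clear to the left. I descend and close.

```bash
python3 -m jog '[[0,0,-0.5,25,0,0,0],[0,0,-0.5,45,0,0,0],[0,0,-0.5,51,0,0,0],[0,0,-0.5,51,0,0,0],[0.6,0,-0.5,51,0,0,0],[1,0,-0.5,51,0,0,0],[1,0,-0.5,51,0,0,0],[1,0,-0.5,51,0,0,0],[1,0,-0.5,51,0,0,0],[1,0,-0.5,51,0,0,0]]' 70; python3 to.py 0.5434 -0.0760 0.24
```

```text
time: 3.7
eef_pos: [0.5443, -0.0774, 0.1268]
tcp_rot: [0.177, 0.984, -0.0, 0.001]
contact_force: [-1.5, 0.2, 3.8]
opening: 0.311
finger_force: 68.6
3.7 [ 0.5443 -0.0774  0.1268] F [-1.5  0.2  3.8] M [-0.02  0.04 -0.03] zaxis [ 1.4e-03 -6.0e-04 -1.0e+00] shift [   1.2    1.  -113.2]
```

```bash
python3 -m jog '[[1,0,0,-10,0,0,0],[1,0,0,-30,0,0,0],[1,0,0,-60,0,0,0],[1,0,0,-90,0,0,0],[1,0,0,-95,0,0,0],[1,0,0,-95,0,0,0],[1,0,0,-95,0,0,0]]'; python3 to.py 0.497 0.158 0.22
python3 - <<'E'
from h import *
c=cam('scene'); cv2.imwrite('pics/lift.png',cv2.resize(c['image'][70:270,120:400],None,fx=2.8,fy=2.8,interpolation=2))
E
```

```text
time: 4.4
eef_pos: [0.5427, -0.0767, 0.2188]
tcp_rot: [0.177, 0.984, 0.0, -0.002]
contact_force: [-0.2, 0.1, -1.9]
opening: 0.31
finger_force: 68.8
4.4 [ 0.5427 -0.0767  0.2188] F [-0.2  0.1 -1.9] M [-0.02  0.02 -0.01] zaxis [-0.0031  0.0011 -1.    ] shift [124.8 204.   -0.8]
```

View pics/lift.png

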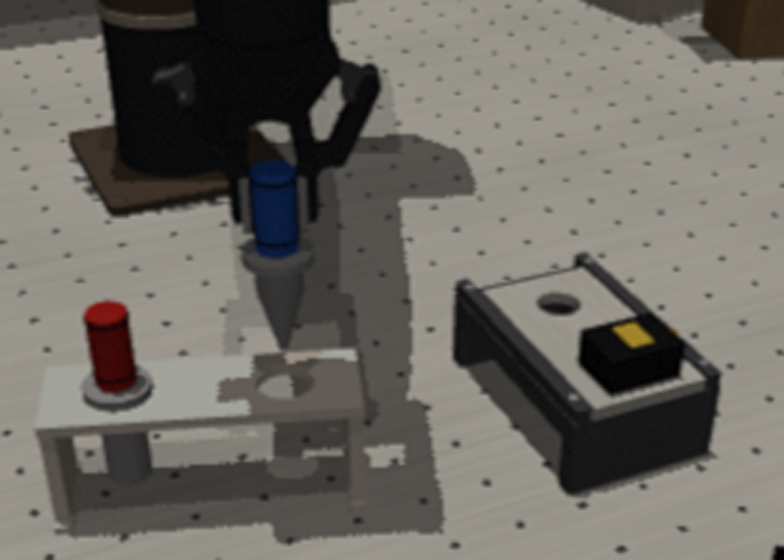

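The drift hangs upright in the jaws, nose at crop (286,350). The carriage hole is at crop (559,303). The red pin is still in the rack. I carry it over.

```bash
python3 - <<'E'
from h import *
c=cam('scene'); print('nose pred',proj(c,[.5427,-.0767,.115]),'meas',120+286/2.8,70+350/2.8,'hole pred',proj(c,[.5065,.1578,.0725]),'meas',120+559/2.8,70+303/2.8)
E
python3 -m jog '[[1,15,25,0,0,0,0],[1,38,62,0,0,0,0],[1,62,101,0,0,0,0],[1,86,140,0,0,0,0],[1,108,176,0,0,0,0],[1,120,196,0,0,0,0],[1,125,204,0,0,0,0],[1,125,204,0,0,0,0],[1,125,204,0,0,0,0],[1,125,204,0,0,0,0],[1,125,204,0,0,0,0]]' >/dev/null; python3 to.py 0.497 0.158 0.22
```

```text
nose pred [220.62167118 193.6132573 ] meas 222.14285714285717 195.0 hole pred [318.88669819 177.08329739] meas 319.64285714285717 178.21428571428572
5.6 [0.4983 0.1566 0.2207] F [-0.2  0.3 -1.4] M [0.02 0.01 0.01] zaxis [-1.e-04 -2.e-04 -1.e+00] shift [1.7 0.9 0.7]
```

```bash
python3 -m jog '[[1,1,0.5,15,0,0,0],[1,1,0.5,30,0,0,0],[1,1,0.5,38,0,0,0],[1,1,0.5,38,0,0,0],[1,1,0.5,38,0,0,0],[1,1,0.5,38,0,0,0]]' >/dev/null; python3 to.py 0.497 0.158 0.12
python3 - <<'E'
from h import *
c=cam('scene'); I=c['image'][110:230,260:400]; cv2.imwrite('pics/near.png',cv2.resize(I,None,fx=5,fy=5,interpolation=2))
for z in(.0725,.078,.062): print(z,proj(c,[.497,.158,z]),proj(c,[.5065,.1578,z]))
s=get_state()['eef_pos']; print('nose pred',proj(c,[s[0],s[1],s[2]-.1038]))
E
```

```text
6.2 [0.4975 0.1586 0.1833] F [ 0.5  0.5 -1.5] M [-0.02  0.03 -0.01] zaxis [ 1.e-03  1.e-04 -1.e+00] shift [ 0.3 -0.8 63.3]
0.0725 [316.76434258 174.97179469] [318.88669819 177.08329739]
0.078 [316.94435499 172.78321272] [319.07498864 174.88593077]
0.062 [316.42391813 179.11065849] [318.53064308 181.23849278]
nose pred [317.40850175 172.16431302]
```

View pics/near.png

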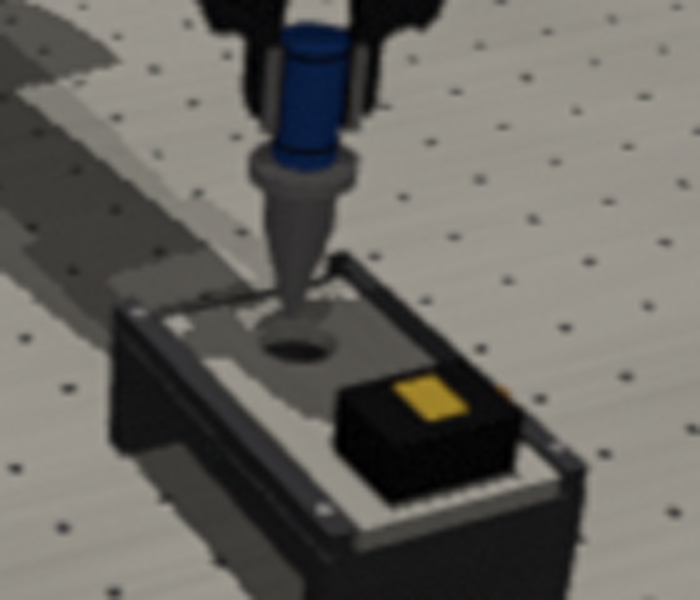

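The nose at crop (293,318) stands just above and short of the hole centre (297,341), as expected for the riser's centre. I lower it in.

```bash
python3 -m jog '[[1,0,-0.5,6,0,0,0],[1,0,-0.5,13,0,0,0],[1,0,-0.5,20,0,0,0],[1,0,-0.5,26,0,0,0],[1,0,-0.5,32,0,0,0],[1,0,-0.5,38,0,0,0],[1,0,-0.5,43,0,0,0],[1,0,-0.5,47,0,0,0],[1,0,-0.5,50,0,0,0],[1,0,-0.5,50,0,0,0],[1,0,-0.5,50,0,0,0]]' 110; python3 to.py 0.497 0.158 0.1093
```

```text
time: 7.35
eef_pos: [0.4965, 0.1579, 0.1322]
tcp_rot: [0.177, 0.984, -0.0, -0.001]
contact_force: [2.2, -0.4, -0.7]
opening: 0.306
finger_force: 108.0
7.35 [0.4965 0.1579 0.1322] F [ 2.2 -0.4 -0.7] M [-0.19 -0.64  0.03] zaxis [-1.3e-03 -4.0e-04 -1.0e+00] shift [-0.5  0.3 22.9]
```

```bash
python3 -m jog '[[1,0,0,3,0,0,0],[1,0,0,6,0,0,0],[1,0,0,9,0,0,0],[1,0,0,11,0,0,0],[1,0,0,11,0,0,0],[1,0,0,11,0,0,0]]'; python3 to.py 0.497 0.158 0.1093
```

```text
time: 7.95
eef_pos: [0.4965, 0.158, 0.1212]
tcp_rot: [0.177, 0.984, -0.0, -0.001]
contact_force: [2.9, -0.9, -2.5]
opening: 0.304
finger_force: 108.0
7.95 [0.4965 0.158  0.1212] F [ 2.9 -0.9 -2.5] M [-0.18 -0.66  0.05] zaxis [-1.1e-03 -1.0e-04 -1.0e+00] shift [-0.5  0.2 11.9]
```

```bash
python3 -m jog '[[1,0,0,2,0,0,0],[1,0,0,4,0,0,0],[1,0,0,6,0,0,0],[1,0,0,6,0,0,0],[1,0,0,6,0,0,0]]'; python3 to.py 0.497 0.158 0.1093
```

```text
time: 8.45
eef_pos: [0.4966, 0.1581, 0.1153]
tcp_rot: [0.178, 0.984, -0.0, -0.0]
contact_force: [2.1, -0.8, -1.5]
opening: 0.305
finger_force: 108.0
8.45 [0.4966 0.1581 0.1153] F [ 2.1 -0.8 -1.5] M [-0.18 -0.5   0.02] zaxis [-9.e-04 -0.e+00 -1.e+00] shift [-0.4  0.1  6. ]
```

```bash
python3 -m jog '[[1,0,0,2,0,0,0],[1,0,0,4,0,0,0],[1,0,0,6,0,0,0],[1,0,0,6,0,0,0],[1,0,0,6,0,0,0]]'; python3 to.py 0.497 0.158 0.1093
```

```text
time: 8.95
eef_pos: [0.4967, 0.1581, 0.1094]
tcp_rot: [0.177, 0.984, -0.0, -0.0]
contact_force: [1.3, -0.2, -1.4]
opening: 0.304
finger_force: 108.0
8.95 [0.4967 0.1581 0.1094] F [ 1.3 -0.2 -1.4] M [-0.08 -0.33 -0.05] zaxis [-6.e-04  0.e+00 -1.e+00] shift [-0.3  0.   0.1]
```

```bash
python3 -m jog '[[1,0,0,0.7,0,0,0],[1,0,0,1.4,0,0,0],[1,0,0,1.4,0,0,0],[1,0,0,1.4,0,0,0]]'; python3 to.py 0.497 0.158 0.1093
```

```text
time: 9.35
eef_pos: [0.4968, 0.1581, 0.1094]
tcp_rot: [0.177, 0.984, -0.0, -0.0]
contact_force: [-2.1, -1.2, 5.6]
opening: 0.305
finger_force: 108.0
9.35 [0.4968 0.1581 0.1094] F [-2.1 -1.2  5.6] M [-0.23  0.3   0.03] zaxis [-1.e-03 -2.e-04 -1.e+00] shift [-0.2 -0.   0.1]
```

The TCP stopped at 0.1094, the predicted home height, and the vertical force rose, so the collar is seated. I ease off, open and rise.

```bash
python3 -m jog '[[1,0,0,-1,0,0,0],[1,0,0,-1,0,0,0],[0.6,0,0,-1,0,0,0],[0.4,0,0,-1,0,0,0],[0.2,0,0,-1,0,0,0],[0,0,0,-1,0,0,0],[0,0,0,-1,0,0,0],[0,0,0,-1,0,0,0]]' 20
python3 -m jog '[[0,0,0,-10,0,0,0],[0,0,0,-30,0,0,0],[0,0,0,-60,0,0,0],[0,0,0,-100,0,0,0],[0,-40,-60,-120,0,0,0],[0,-80,-120,-120,0,0,0],[0,-80,-120,-120,0,0,0],[0,-80,-120,-120,0,0,0],[0,-80,-120,-120,0,0,0]]'
python3 - <<'E'
from h import *
a=cam('scene')['image'][100:270,120:400]; b=cam('top')['image'][160:290,150:260]
cv2.imwrite('pics/end.png',np.hstack([cv2.resize(a,(494,300)),cv2.resize(b,(254,300))]))
E
```

```text
time: 10.15
eef_pos: [0.4969, 0.1581, 0.1094]
tcp_rot: [0.177, 0.984, 0.0, -0.0]
contact_force: [0.4, 0.1, -0.0]
opening: 1.001
finger_force: 0.0
time: 11.05
eef_pos: [0.5302, 0.0168, 0.2301]
tcp_rot: [0.179, 0.984, 0.0, 0.0]
contact_force: [-0.3, 0.6, 0.7]
opening: 0.996
finger_force: 0.0
```

View pics/end.png

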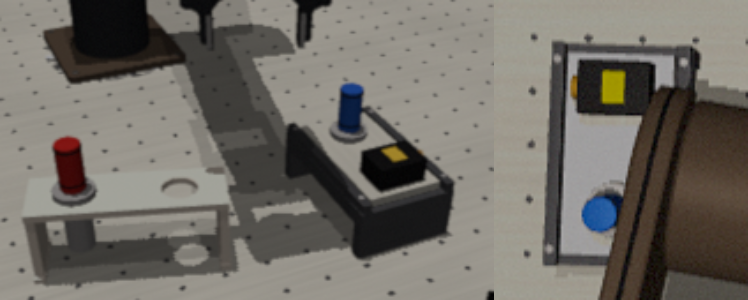

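The drift stands with its collar flat on the carriage at (348,130), the red pin is still in the rack, and the gripper is clear.

```bash
python3 -c "
from plant import workorder; print(workorder.sign_off())"
```

```text
the job is handed in; nothing more can be done
None
```

The job is handed in at about 11 s: the drift is pushed fully home with its collar on the carriage and stands released, the red pin was left in the rack, and I left the yellow look-alike alone.

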